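# Hold the round pedal bin open, then ease it shut

## Robot

A 6-joint arm with a two-finger parallel gripper is mounted at the origin on a cart in front of the work surface, level with it; the furniture and walls round the work are solid. World frame = base frame: x ahead of the robot, y to its left, z up, the work surface at z = 0. Lengths are in m, angles in rad, forces in N, time in s.
With the tool pointing down it reaches from about 0.3 to 0.75 m from the base axis. Payload 8.5 kg.
Tool frame: the origin (TCP) lies between the finger pads; the fingertips stand 17 mm ahead of it and the grasp point (between the pads) lies 2 mm behind it (env.tip_extent is the distance from the TCP to the fingertips, in m); z points along the fingers, x is the direction in which the jaws open and shut, and the axes are right-handed (so a half turn about z gives the same grasp; the last joint's range is limited). The gripper opens to 88 mm and grips with 3 to 60 N. Pads are 18 mm wide; open, the fingers measure 123 mm over their backs; the gripper's body (75 mm by 187 mm) begins 45 mm behind the grasp point.
Start: joints at [-1.446, 0.381, 1.297, -0, 1.464, -0.215], TCP at [0.183, -0.519, 0.256] pointing down, gripper open.
Joint ranges: [-3.11, 3.11], [-0.89, 2.33], [0.22, 2.48], [-1.42, 4.56], [0.17, 2.85], [-2.88, 2.88]. Speed limits (rad/s): [2.39, 2.39, 3.14, 3.14, 3.14, 3.14].

## Interface

Orientations are given as a unit quaternion [w, x, y, z].
In Python, from plant import env, cams gives the robot as it stands.
- The arm moves only by the shell command python3 -m jog 'ROWS' [OPENING] [FORCE]. ROWS is JSON, a list of rows, each a list of 4 numbers: the shift along the tool's x, y, z in cm, then the turn about the tool's z in degrees. A call has 1 to 20 rows; each row is the pose to reach, as a shift and turn from the pose commanded when the call began, along the tool's axes at that moment; what a row does not reach only later rows make up. A row lasts 1/8 s, in which the tool goes at most 62.5 mm and 10.7 degrees, less where a joint would pass 70% of its speed; a pose out of reach is approached as far as the arm can. A call with a gripper value outside its range is refused whole. OPENING is the finger opening in cm, from 0 to 8.81, set as the call begins (- or left out, the last holds). The fingers move at their own pace and stop on an object; FORCE is the grip in N (left out, the last holds). Time passes only in rows, so rows that repeat a pose let the fingers close. It gives the time, the measured TCP pose, the force and the opening at its end, in the units of the state.
- env.get_state(): the state, without advancing time (a new reading comes with each control period).
- cams.read_camera(name): name is "side" or "top"; returns (picture, depth): 400x640x3 uint8, red, green, blue; 400x640 float32, m along the optical axis (not along the pixel's ray), 0 where there is no reading.
- cams.calibration(name): a dict with "fovy" (degrees; the focal length in pixels is half the picture's height over the tangent of half this angle, whatever the lens; pixels are square), "cx", "cy" (the principal point, pixels), "T" (4x4, takes a point from camera to world coordinates). Camera axes: x right, y down, z forward; pixel columns grow to the right and rows downward; lengths in m; the calibration is good to about 2 mm. A picture is of the moment at which its call begins. calibration takes no time and is no camera call.
- env.job_done(): hands the job in, once; it reports no verdict.
The state is a dict: "time_s": time; "joints": joint angles; "qd": joint speeds; "effort": joint torques, N m; "tool_pos": TCP position; "tool_rot": TCP orientation; "force": force on the tool from outside, world axes, zero at the start; "ft_torque": the same for the moment, N m; "width": finger opening in m.
Only numpy, scipy, OpenCV 4.12 (cv2) and the standard library are available. Lean on these libraries where they do the work, as an engineer would, in place of code of your own. Each camera call takes 0.05 s, during which the arm holds its last target.

## Task

I have both hands full of wood scraps for the round pedal bin on the bench. Press its foot pedal all the way down so that the lid stands wide open, keep it open for two full seconds while I drop them in, then ease the pedal slowly back up so that the lid comes down gently until it is shut, without letting it fall. Use the pedal, not the lid, then take the hand away; leave the square bin shut.

Things in the scene. Friction and masses are not known exactly. Their poses are not given: they have to be found in the camera images.
- round_lid_edge (a point): Middle of the front edge of the round bin's lid, 157 mm above the bench when shut. Round metal bin, fixed to the bench, 150 mm across and 174 mm high with lid; lid hinge at the back, 162 mm behind this point. z: normal to the lid, upright when shut, tilted back 1.19 rad when wide open. A bin of the same metal and size but square, with a like pedal, stands beside it: not to be used.
- round_pad (a point): Top centre of the round bin's pedal plate (black rubber, 46 mm long by 50 mm wide), which juts from the bin's front; moves with the pedal. Pedal up: 114 mm in front of the lid edge, 78 mm above the bench; fully down: 43 mm. Plate slopes 9 degrees up to its outer end, 10 down when pressed. Clear above. x: level at rest, towards the bin (roughly away from the robot).
- round_pedal (a joint): Angle of the round bin's pedal, rad: 0 up (lid shut), 0.33 fully down (lid wide open). Its lever is 105 mm long, so 0.0095 rad per mm at the pad; the lid is linked to it both ways and turns 3.6 times as far. A spring and the lid's weight push the pad up with about 4 to 8 N; let go, it snaps up and the lid bangs shut.
- square_pedal (a joint): Angle of the square bin's own pedal, rad: 0 up (its lid shut), 0.33 fully down. The square bin must stay shut.

How it is judged:
On the way, in this order (a step that is already met when the one before it is completed fails the run):
1. the round bin's lid is held wide open (over 1.0 rad) by its pedal for 1.5 s (angle between round_lid_edge's own z axis and vertical above 1 rad and distance between the grasp point and round_pad below 0.09 m), for 1.5 s.
2. the round bin's lid is shut again (angle between round_lid_edge's own z axis and vertical below 0.05 rad), for 0.2 s.
At the end, for the whole second after the job is handed in: The round bin's lid is shut (tilt under 0.05 rad) and the square bin's pedal is up (under 0.02 rad), after the round bin's lid was held open beyond 1.0 rad for at least 1.5 s with the hand at its pedal (angle between round_lid_edge's own z axis and vertical below 0.05 rad and value of joint square_pedal below 0.02 rad); the robot touches nothing.
It fails at once if the round bin's lid falls (its pedal rises faster than 0.7 rad/s, the lid then closing at 2.5 rad/s) (velocity of joint round_pedal below -0.7 rad/s).
It fails at once if the square bin's lid is opened (its pedal pressed over 0.04 rad) (value of joint square_pedal above 0.04 rad).
It also fails if it takes over 40 s, if anything falls off the work surface, if the arm or the gripper's body presses on something with over 40 N, if the wrist force passes 120 N, or if a joint passes its speed limit or range.

## Working session

There is one attempt and no reset: what is moved stays moved. The work goes in short steps, Python scripts to look and compute and a shell command to move; the robot and the scene stay as the last step left them, time stands still between calls to the robot, and variables do not carry over. Pictures are saved under pics/ and viewed, and the job is handed in when it is done.

```bash
ls; mkdir -p pics
python3 - <<'E'
from plant import env,cams
import cv2,numpy as np
for n in("side","top"):
    p,d=cams.read_camera(n); cv2.imwrite(f"pics/{n}0.png",p[:,:,::-1]); np.savez(f"/tmp/{n}0.npz",p=p,d=d)
    c=cams.calibration(n); print(n,c["fovy"],c["cx"],c["cy"],np.round(c["T"],3).tolist(),(d>0).mean())
print(env.get_state(),env.tip_extent)
E
```

```text
pics
side 45.31523781315085 329.5936068125108 196.25259895538144 [[-0.931, -0.151, 0.332, 0.176], [-0.364, 0.43, -0.826, 1.064], [-0.018, -0.89, -0.455, 0.677], [0.0, 0.0, 0.0, 1.0]] 0.99591015625
top 43.601289562618476 322.131449339244 196.9981381897515 [[0.007, -0.983, 0.183, 0.351], [-1.0, -0.006, 0.005, 0.07], [-0.004, -0.183, -0.983, 1.335], [0.0, 0.0, 0.0, 1.0]] 0.9959296875
{'time_s': 0.1, 'joints': array([-1.44630630e+00,  3.81159673e-01,  1.29814605e+00,  2.82043382e-05,
        1.46356820e+00, -2.15309772e-01]), 'qd': array([ 1.99786260e-03, -1.35011868e-03, -1.16917663e-03, -9.95723887e-05,
       -5.70061595e-04,  3.77928592e-04]), 'effort': array([ 4.63310091e-03, -4.38651538e+01, -2.24908966e+01,  7.15503632e-02,
        3.42278893e-02, -7.35631716e-05]), 'tool_pos': array([ 0.18328612, -0.51833625,  0.25519594]), 'tool_rot': array([-4.82546972e-04,  8.16484825e-01, -5.77366539e-01, -4.21612920e-04]), 'force': array([ 0.63206953,  0.03978448, -0.16474165]), 'ft_torque': array([-0.0134352 ,  0.07880027, -0.04206053]), 'width': 0.0880165930354615} 0.017
```

View pics/side0.png

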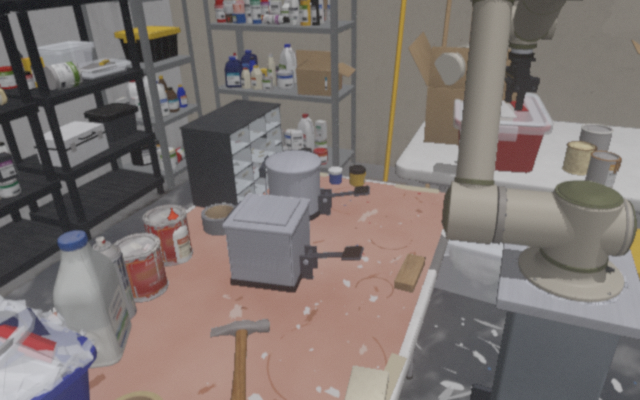

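View pics/top0.png

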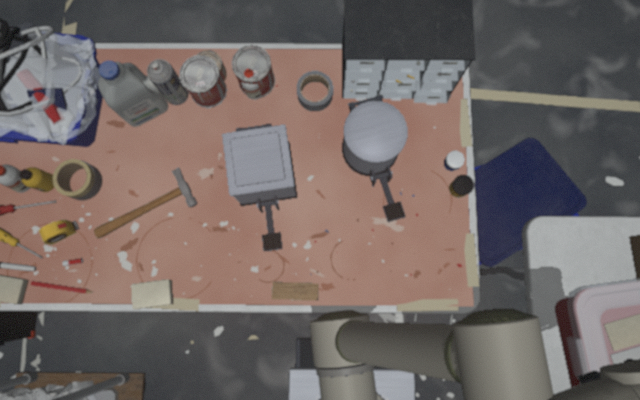

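The top view shows the round bin at about (375,135) with its black pedal plate at (394,211), and the square bin at (258,160) with its plate at (272,241). In the side view the round pad is at about (358,191) and the square pad at (353,253). Next I'll measure the round pad, its axis and the lid.

```bash
cat > h.py <<'E'
import numpy as np,cv2
from plant import cams
def f(n):
    c=cams.calibration(n); return c,200/np.tan(np.radians(c["fovy"])/2)
def ray(n,u,v):
    c,F=f(n); T=np.array(c["T"]); d=T[:3,:3]@np.array([(u-c["cx"])/F,(v-c["cy"])/F,1.]); return T[:3,3],d
def onz(n,u,v,z):
    o,d=ray(n,u,v); return o+d*(z-o[2])/d[2]
def cloud(n,D):
    c,F=f(n);T=np.array(c["T"]); v,u=np.mgrid[:400,:640]
    P=np.stack([(u-c["cx"])/F*D,(v-c["cy"])/F*D,D],-1); return P@T[:3,:3].T+T[:3,3]
def meet(a,b):
    (o1,d1),(o2,d2)=a,b
    A=np.stack([d1,-d2],1); s=np.linalg.lstsq(A,o2-o1,rcond=None)[0]
    p,q=o1+s[0]*d1,o2+s[1]*d2; return (p+q)/2,np.linalg.norm(p-q)
E
python3 - <<'E'
from h import *
box={"top":{"r":(378,198,412,224),"s":(258,230,288,254)},"side":{"r":(343,182,372,200),"s":(338,242,366,264)}}
cen={}
for n in("side","top"):
    z=np.load(f"/tmp/{n}0.npz");p,d=z["p"],z["d"]; W=cloud(n,d)
    for k,(a,b,c_,e) in box[n].items():
        m=np.zeros((400,640),np.uint8); m[b:e,a:c_]=(p[b:e,a:c_].max(-1)<75)
        m=cv2.morphologyEx(m,cv2.MORPH_OPEN,np.ones((7,7),np.uint8) if n=="top" else np.ones((5,5),np.uint8))
        ys,xs=np.nonzero(m); r=cv2.minAreaRect(np.stack([xs,ys],1).astype(np.float32))
        print(n,k,len(xs),r,xs.mean(),ys.mean(),"depth med",np.median(W[ys,xs],0),"onz",onz(n,*r[0],.078))
        cen[n,k]=r[0]
    if n=="top":
        # lid
        m=(W[...,2]>.15)&(W[...,2]<.185)&(abs(W[...,0]-.55)<.3)&(W[...,1]<.35)&(W[...,1]>-.25)
        q,l,s,ce=cv2.connectedComponentsWithStats(m.astype(np.uint8))
        for i in range(1,q):
            if s[i,4]>300:
                print("lid",s[i],ce[i],W[l==i].mean(0),np.percentile(W[l==i],[1,99],axis=0).round(3).tolist())
for k in "rs": print(k,meet(ray("side",*cen["side",k]),ray("top",*cen["top",k])))
im=cv2.imread("pics/top0.png")[90:270,210:480]; cv2.imwrite("pics/topz.png",cv2.resize(im,None,fx=2.9,fy=2.9,interpolation=cv2.INTER_CUBIC))
E
```

```text
side r 66 ((361.5, 189.5), (5.0, 11.0), 90.0) 361.40909090909093 189.42424242424244 depth med [ 0.54593725 -0.10059425  0.07472619] onz [ 0.54295477 -0.09267092  0.078     ]
side s 94 ((352.0, 252.0), (8.0, 14.0), 90.0) 351.09574468085106 251.39361702127658 depth med [0.47023134 0.20848407 0.0749777 ] onz [0.46571108 0.21438635 0.078     ]
top r 228 ((394.0, 211.0), (14.0, 16.0), 90.0) 393.75877192982455 210.92543859649123 depth med [ 0.54934374 -0.10517734  0.07920916] onz [ 0.54965047 -0.10611519  0.078     ]
top s 238 ((272.0, 241.0), (14.0, 16.0), 90.0) 271.827731092437 241.16806722689077 depth med [0.4710581  0.20231348 0.07947707] onz [0.47132599 0.20222251 0.078     ]
lid [ 344   94   64   68 3288] [375.01064477 129.32147202] [ 0.73659829 -0.05117961  0.16803398] [[0.662, -0.125, 0.154], [0.823, 0.019, 0.176]]
lid [ 222  123   73   73 4227] [257.75490892 158.66406435] [0.66161281 0.23224128 0.1669684 ] [[0.58, 0.151, 0.156], [0.748, 0.314, 0.176]]
lid [311 310  58  27 447] [334.71588367 319.19239374] [0.28620612 0.04579483 0.17025956] [[0.251, -0.03, 0.151], [0.306, 0.1, 0.185]]
r (array([ 0.54932166, -0.1075563 ,  0.07027697]), np.float64(0.00315429410147822))
s (array([0.4709372 , 0.20277979, 0.06974925]), np.float64(0.0024167172208053814))
```

View pics/topz.png

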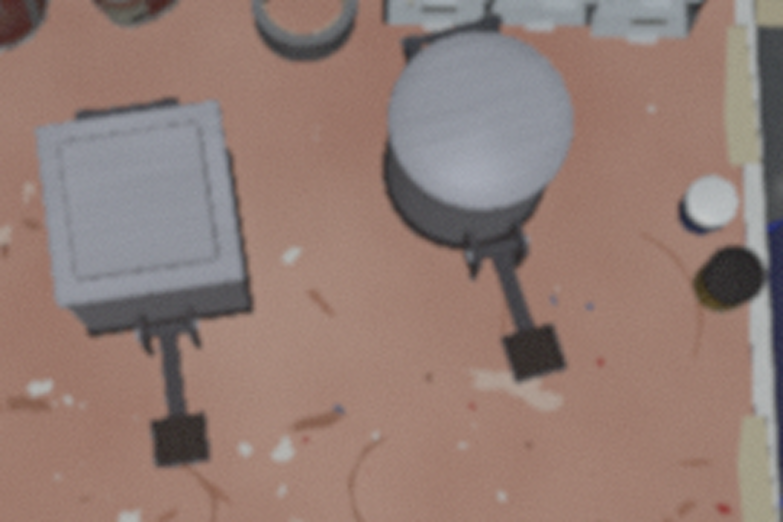

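```bash
cat >> h.py <<'E'
from scipy.spatial.transform import Rotation as Ro
def rel(target,st):
    q=st["tool_rot"]; R=Ro.from_quat([q[1],q[2],q[3],q[0]]).as_matrix()
    return R,R.T@(np.array(target)-st["tool_pos"])*100
E
python3 - <<'E'
from h import *
from plant import env
s=env.get_state(); R,d=rel([.550,-.106,.125],s); print(R.round(3),d.round(2))
ax=np.array([.737-.55,-.051+.106]); a=np.degrees(np.arctan2(ax[1],ax[0])); print("axis deg",a,"dist",np.hypot(*ax),"toolx",np.degrees(np.arctan2(R[1,0],R[0,0])))
E
```

```text
[[ 0.333 -0.943 -0.   ]
 [-0.943 -0.333  0.001]
 [-0.001 -0.    -1.   ]] [-26.64 -48.31  13.07]
axis deg 16.38954033403479 dist 0.1949204966133628 toolx -70.53106862110268
```

```bash
python3 -m jog '[[-2.2,-4,0,0],[-5,-9,0,0],[-7.8,-14,0,1],[-10.5,-19,0,1],[-13.3,-24,0,2],[-16,-29,0,2],[-18.8,-34,0,3],[-21.5,-39,0,3],[-24,-43.5,0,3],[-25.5,-46.5,0,3],[-26.6,-48.3,0,3],[-26.6,-48.3,3,3],[-26.6,-48.3,6,3],[-26.6,-48.3,9,3],[-26.6,-48.3,11.5,3],[-26.6,-48.3,13,3],[-26.6,-48.3,13,3]]' 0 20
python3 - <<'E'
from h import *
for n in("side","top"):
    p,d=cams.read_camera(n); cv2.imwrite(f"pics/{n}1.png",p[:,:,::-1])
a=cv2.imread("pics/side1.png")[130:260,240:460];b=cv2.imread("pics/top1.png")[90:270,300:500]
cv2.imwrite("pics/z1.png",np.hstack([cv2.resize(a,(440,300)),cv2.resize(b,(340,300))]))
E
```

```text
time_s: 2.22
tool_pos: [0.5498, -0.1067, 0.1251]
tool_rot: [0.0, 0.801, -0.599, -0.001]
force: [-0.2, 0.8, 1.5]
width: 0.0006
```

View pics/z1.png

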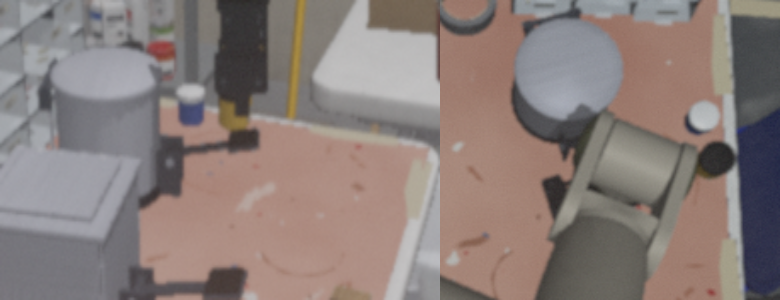

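The side view shows the closed fingertips just above the pad, at about (237,115) in the crop, with the pad at (243,140). They are roughly centred, maybe 2–4 mm towards the bin. I'll descend to touch, nudging slightly outward.

```bash
python3 -m jog '[[0,0.3,1,0],[0,0.3,2,0],[0,0.3,2.6,0],[0,0.3,3,0],[0,0.3,3.3,0],[0,0.3,3.6,0],[0,0.3,3.9,0],[0,0.3,3.9,0]]'
python3 - <<'E'
from h import *
n="side";p,d=cams.read_camera(n); cv2.imwrite(f"pics/{n}2.png",p[:,:,::-1])
cv2.imwrite("pics/z2.png",cv2.resize(p[120:260,220:460,::-1],None,fx=3,fy=3,interpolation=cv2.INTER_CUBIC))
E
```

```text
time_s: 3.32
tool_pos: [0.5472, -0.1077, 0.0867]
tool_rot: [0.0, 0.801, -0.599, 0.0]
force: [-2.1, -1.4, 4.0]
width: 0.0003
```

View pics/z2.png

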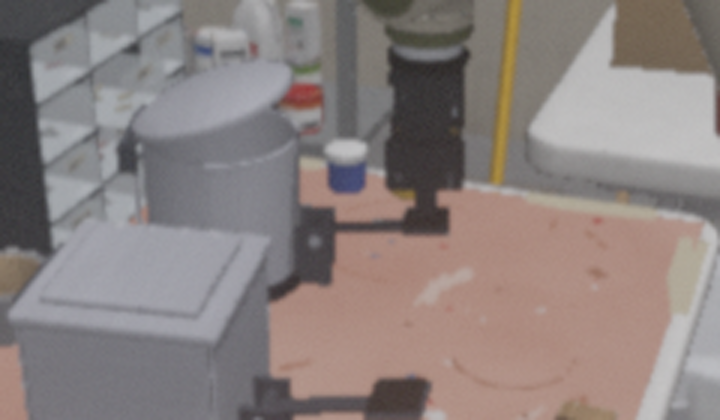

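The fingertips are centred on the pad, at about (430,220) in the crop. The round lid is starting to open and the square bin is shut. I'll press on to just short of the stop and check the force.

```bash
python3 -m jog '[[0,0,0.4,0],[0,0,0.8,0],[0,0,1.2,0],[0,0,1.6,0],[0,0,2,0],[0,0,2.3,0],[0,0,2.5,0],[0,0,2.6,0],[0,0,2.6,0]]'
python3 - <<'E'
from h import *
n="side";p,d=cams.read_camera(n)
cv2.imwrite("pics/z3.png",cv2.resize(p[90:260,220:460,::-1],None,fx=3,fy=3,interpolation=cv2.INTER_CUBIC))
E
```

```text
time_s: 4.5
tool_pos: [0.5472, -0.1077, 0.0615]
tool_rot: [-0.0, 0.801, -0.598, 0.0]
force: [-7.2, -1.1, 12.3]
width: 0.0005
```

View pics/z3.png

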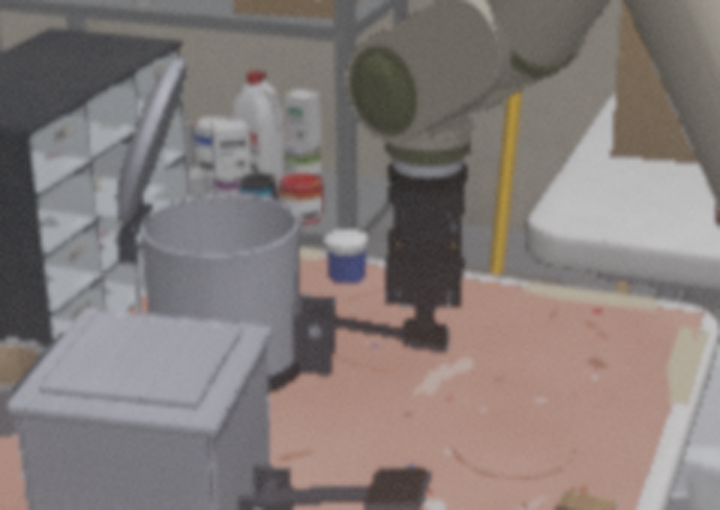

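The lid stands wide open, near-vertical at about (150,140) in the crop, and the 12 N reading suggests the pedal is at its stop. I'll hold for more than 2 s with a hair more press.

```bash
python3 -m jog '[[0,0,0.1,0],[0,0,0.1,0],[0,0,0.1,0],[0,0,0.1,0],[0,0,0.1,0],[0,0,0.1,0],[0,0,0.1,0],[0,0,0.1,0],[0,0,0.1,0],[0,0,0.1,0],[0,0,0.1,0],[0,0,0.1,0],[0,0,0.1,0],[0,0,0.1,0],[0,0,0.1,0],[0,0,0.1,0],[0,0,0.1,0],[0,0,0.1,0],[0,0,0.1,0],[0,0,0.1,0]]'
python3 - <<'E'
from h import *
n="side";p,d=cams.read_camera(n);W=cloud(n,d)
# lid front-face points: above bin rim, around bin location
m=(W[...,2]>.19)&(W[...,2]<.36)&(np.hypot(W[...,0]-.80,W[...,1]+.035)<.12)
P=W[m]; c=P.mean(0); u,s,vt=np.linalg.svd(P-c,full_matrices=False); print(len(P),c,s,vt[2],"tilt",np.arccos(abs(vt[2][2])))
E
```

```text
time_s: 7.05
tool_pos: [0.5473, -0.1077, 0.0611]
tool_rot: [-0.0, 0.801, -0.598, 0.001]
force: [-7.7, -1.2, 17.7]
width: 0.0004
1354 [ 0.84398818 -0.02152256  0.2335686 ] [2.27364608 1.52138371 0.83114677] [-0.304567   -0.11251973 -0.94582147] tilt 0.33068094241557844
```

Force rose to 17.7 N over only 0.4 mm, so the pedal is on its stop, with the tip at 44 mm against an expected 43 mm. The plane fit is contaminated by the rim and is ignored here. The lid has been held for about 2.5 s, so I'll now ease it up at about 14 mm/s.

```bash
python3 -m jog '[[0,0,-0.05,0],[0,0,-0.15,0],[0,0,-0.3,0],[0,0,-0.45,0],[0,0,-0.6,0],[0,0,-0.75,0],[0,0,-0.9,0],[0,0,-1.05,0],[0,0,-1.2,0],[0,0,-1.35,0],[0,0,-1.5,0],[0,0,-1.65,0],[0,0,-1.8,0],[0,0,-1.95,0],[0,0,-2.1,0],[0,0,-2.25,0],[0,0,-2.4,0],[0,0,-2.5,0],[0,0,-2.6,0],[0,0,-2.6,0]]'
python3 - <<'E'
from h import *
n="side";p,d=cams.read_camera(n)
cv2.imwrite("pics/z4.png",cv2.resize(p[90:260,220:460,::-1],None,fx=3,fy=3,interpolation=cv2.INTER_CUBIC))
E
```

```text
time_s: 9.6
tool_pos: [0.5473, -0.1077, 0.0859]
tool_rot: [-0.0, 0.801, -0.599, 0.0]
force: [2.9, 0.5, 3.6]
width: 0.0009
```

View pics/z4.png

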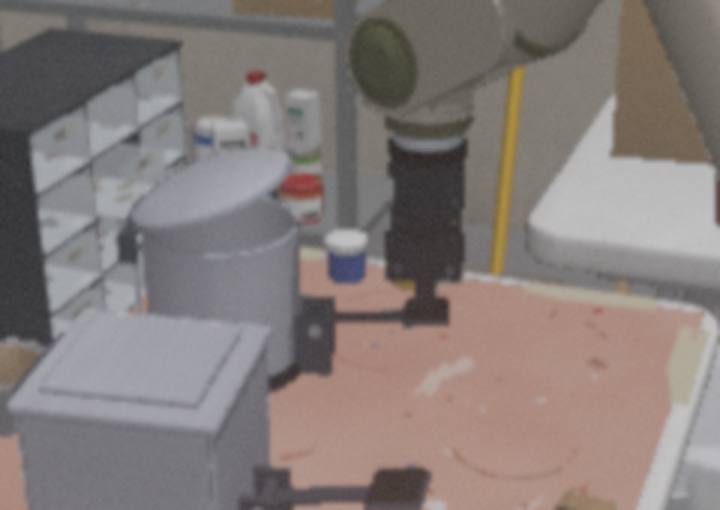

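The lid is following down, at about (215,185) in the crop and partly open, and the fingers are still on the pad. I'll continue more slowly until it is shut.

```bash
python3 -m jog '[[0,0,-0.05,0],[0,0,-0.15,0],[0,0,-0.25,0],[0,0,-0.35,0],[0,0,-0.45,0],[0,0,-0.55,0],[0,0,-0.65,0],[0,0,-0.75,0],[0,0,-0.85,0],[0,0,-0.95,0],[0,0,-1.05,0],[0,0,-1.15,0],[0,0,-1.25,0],[0,0,-1.35,0],[0,0,-1.45,0],[0,0,-1.55,0],[0,0,-1.65,0],[0,0,-1.65,0]]'
python3 - <<'E'
from h import *
n="side";p,d=cams.read_camera(n)
cv2.imwrite("pics/z5.png",cv2.resize(p[90:260,220:460,::-1],None,fx=3,fy=3,interpolation=cv2.INTER_CUBIC))
E
```

```text
time_s: 11.9
tool_pos: [0.5472, -0.1076, 0.1023]
tool_rot: [0.0, 0.801, -0.599, 0.0]
force: [0.6, 0.1, 0.6]
width: 0.0005
```

View pics/z5.png

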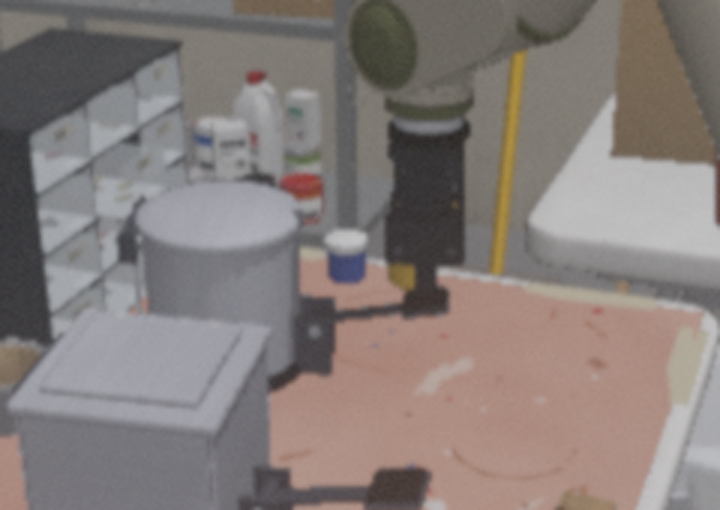

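The lid is level and shut, at about (218,215) in the crop, and the force is near zero. I'll take the hand away upward, then check.

```bash
python3 -m jog '[[0,0,-0.3,0],[0,0,-0.8,0],[0,0,-2,0],[0,0,-4,0],[0,0,-7,0],[0,0,-10,0],[0,0,-12,0],[0,0,-13,0],[0,1.5,-13,0],[0,4,-13,0],[0,6,-13,0],[0,7,-13,0],[0,7,-13,0],[0,7,-13,0],[0,7,-13,0]]'
python3 - <<'E'
from h import *
n="side";p,d=cams.read_camera(n);W=cloud(n,d)
cv2.imwrite("pics/z6.png",cv2.resize(p[90:260,220:460,::-1],None,fx=3,fy=3,interpolation=cv2.INTER_CUBIC))
# lid top plane, round then square
for c in((.737,-.051),(.662,.232)):
    m=(W[...,2]>.16)&(W[...,2]<.3)&(np.hypot(W[...,0]-c[0],W[...,1]-c[1])<.055)
    P=W[m]; u,s,vt=np.linalg.svd(P-P.mean(0),full_matrices=False); print(m.sum(),P.mean(0).round(4),"tilt",np.arccos(abs(vt[2][2])),"rms",s[2]/np.sqrt(len(P)))
E
```

```text
time_s: 13.82
tool_pos: [0.4804, -0.1274, 0.2321]
tool_rot: [-0.0, 0.801, -0.598, -0.0]
force: [-0.9, 0.4, -0.2]
width: 0.0002
453 [ 0.7355 -0.0473  0.1672] tilt 0.0058680933926583394 rms 0.0013794149240172284
881 [0.6613 0.2339 0.1675] tilt 0.007220732526136558 rms 0.000939571494527637
```

View pics/z6.png

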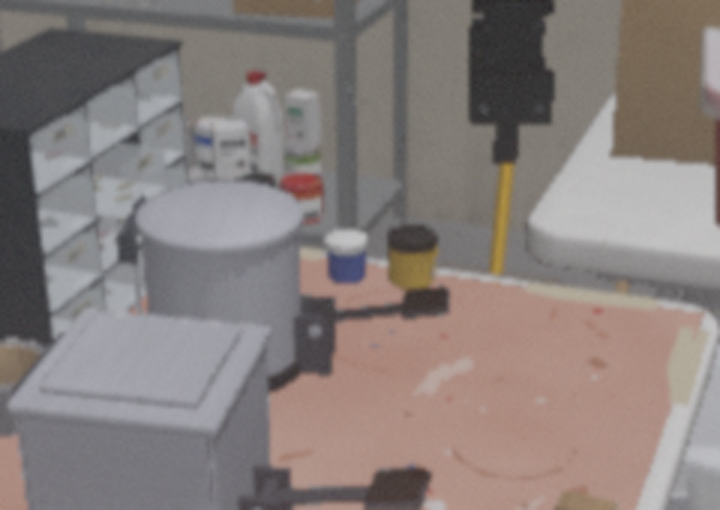

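Both lids are level, the pedal is fully up at about (425,303) in the crop, and the hand is clear. Handing in.

```bash
python3 -c "
from plant import env
print(env.job_done())"
```

```text
the job is handed in; nothing more can be done
None
```

I pressed the round bin's pedal down to its stop with the closed fingertips and held the lid wide open for about 2.5 s. I then eased the pedal up at 8–12 mm/s (about 0.1 rad/s at the pedal) until the lid was shut. After that I lifted the hand clear and handed the job in at about 14 s.

**Last checks:**
- **Lids:** both are flat, with tilts of 0.006 rad (round) and 0.007 rad (square). The square bin was never touched.
- **Pedal and hand:** the round pedal is back up. The hand is about 14 cm above the pad, with no contact force beyond sensor noise.

**One check failed:** my depth-plane fit of the open lid gave 0.33 rad. It was mixed up with the bin's rim, so I disregarded it. That the lid was wide open rests on three other signs: the picture, the fingertips at 44 mm against the 43 mm given for fully down, and the force rising from 12 to 18 N over 0.4 mm at the stop.

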